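# Prime the pump channel that has the beaker under its spout

## Task

Prime the channel of the dispensing pump whose spout has the open beaker under it: lift that channel's sprung guard cover, push the toggle beneath over to the back until it snaps to on, then let the cover drop fully shut over it. The other spout stands over a capped bottle, so leave that channel's guard and toggle alone; don't shift the beaker or the bottle, and work the switch gently, without forcing anything against its stop.

Things in the scene. Friction and masses are not known exactly. Their poses are not given: they have to be found in the camera images.
- pump: Two-channel dispensing pump, fixed: light housing 170 deep (x), 230 wide (y), 130 high; origin under its centre, x to its back, y to its left, z up. Flat grey top panel at z = 130 with two equal guarded toggles at its front edge, y = +55 (left) and -55 (right). Front face upright, free for 50 mm below the panel. A supply bottle stands on the panel (58 dia. at x = 47, y = 0, to z = 272).
- spout_left (a point): Mouth of the left channel's steel spout, 50 mm out from the pump's left side wall, 97 mm over the bench, pointing down.
- guard_left (a joint): Angle of the black guard hood, rad: 0 shut, 1.2 highest. 56 wide (50 inside), 62 high, closed at top, front and sides, hinged at its back; the front wall drops from 80 mm before the hinge axis near the top to 89 mm at its foot. A spring pulls it shut: about 1.3 N at the tab when shut, 2 N raised; it shuts in 0.3 s when let go. Shut, it is clear of the toggle in both positions.
- guard_left_hinge (a point): Middle of the hinge axis of the left guard, 8 mm over the panel, 90 mm behind its front edge; the axis runs along the pump's y. Fixed.
- guard_left_tab (a point): Underside of the left guard's lifting tab (moves with it): 97 mm before the hinge axis, 5 mm below it when shut. The tab, 44 wide, 3 thick, runs out level from the foot of the hood's front wall, over the panel's front edge, and ends 14 mm in front of the housing, where it can be lifted from beneath.
- toggle_left (a joint): Angle of the toggle under the guard, rad: 0 off (leans 0.3 rad to the pump's front), 0.6 on (leans 0.3 rad to its back). Steel bat 58 long, 9 to 15 dia., pivot at panel height, 52 mm before the guard's hinge axis. Snap action: jumps over once pushed past upright (0.3), springs back if let go before; takes 5 to 8 N pushed 50 mm over the panel.
- toggle_left_tip (a point): Point on the left toggle's axis, 56 mm from its pivot; moves with it.
- spout_right (a point): Mouth of the right channel's steel spout, 50 mm out from the pump's right side wall, 97 mm over the bench, pointing down.
- guard_right (a joint): Angle of the black guard hood, rad: 0 shut, 1.2 highest. 56 wide (50 inside), 62 high, closed at top, front and sides, hinged at its back; the front wall drops from 80 mm before the hinge axis near the top to 89 mm at its foot. A spring pulls it shut: about 1.3 N at the tab when shut, 2 N raised; it shuts in 0.3 s when let go. Shut, it is clear of the toggle in both positions.
- guard_right_hinge (a point): Middle of the hinge axis of the right guard, 8 mm over the panel, 90 mm behind its front edge; the axis runs along the pump's y. Fixed.
- guard_right_tab (a point): Underside of the right guard's lifting tab (moves with it): 97 mm before the hinge axis, 5 mm below it when shut. The tab, 44 wide, 3 thick, runs out level from the foot of the hood's front wall, over the panel's front edge, and ends 14 mm in front of the housing, where it can be lifted from beneath.
- toggle_right (a joint): Angle of the toggle under the guard, rad: 0 off (leans 0.3 rad to the pump's front), 0.6 on (leans 0.3 rad to its back). Steel bat 58 long, 9 to 15 dia., pivot at panel height, 52 mm before the guard's hinge axis. Snap action: jumps over once pushed past upright (0.3), springs back if let go before; takes 5 to 8 N pushed 50 mm over the panel.
- toggle_right_tip (a point): Point on the right toggle's axis, 56 mm from its pivot; moves with it.
- beaker: Open clear beaker, 71 dia., 84 high, loose; stands under one of the two spouts (left or right). Origin under its centre, z up.
- capped_bottle: Brown reagent bottle with a screw cap, 46 dia., 86 high, loose; stands filled under the other spout. Origin under its centre, z up.
Mind the look-alikes: they are no part of the job. What is shaped like the beaker but green is not meant.

How it is judged:
By the outcome, as a careful person would: the job done as asked, in the order asked, and still so for the second after the job is handed in, with the robot touching nothing.
It also fails if it takes over 37 s, if anything falls off the work surface, if the arm or the gripper's body presses on something with over 40 N, if the wrist force passes 120 N, or if a joint passes its speed limit or range.

## Robot

A 6-joint arm with a two-finger parallel gripper is mounted at the origin on a cart in front of the work surface, level with it; the furniture and walls round the work are solid. World frame = base frame: x ahead of the robot, y to its left, z up, the work surface at z = 0. Lengths are in m, angles in rad, forces in N, time in s.
With the tool pointing down it reaches from about 0.35 to 0.775 m from the base axis. Payload 5.5 kg.
Tool frame: the origin (TCP) lies at the very end of the fingers, on their centre line; the grasp point (between the pads) lies env.hold_point_z behind it (env.hold_point_z is the distance from the TCP to the grasp point, in m); z points along the fingers, y is the line along which they close (so a half turn about z gives the same grasp; the last joint's range is limited). The gripper opens to 85 mm and grips with 20 to 120 N. Pads are 22 mm wide; open, the fingers measure 114 mm over their backs; the gripper's body (76 mm by 85 mm) begins 54 mm behind the grasp point. The pads swing forward as they close: fully open they stand 13 mm farther back than shut.
Start: joints at [-1.246, 0.313, 0.046, 1.304, 0, 1.431], TCP at [0.258, -0.514, 0.231] pointing down, gripper open.
Joint ranges: [-2.76, 2.76], [-0.86, 1.69], [-1.03, 1.26], [-2.2, 2.34], [-1.47, 1.5], [-3.14, 3.14]. Speed limits (rad/s): [2.57, 2.57, 3.14, 3.14, 3.14, 3.14].

## Interface

Orientations are given as a unit quaternion [w, x, y, z].
In Python, from workcell import env gives the robot as it stands.
- The arm moves only by the tool carry_out, never from a script. Its argument "steps" is a list of rows, each a list of 3 entries, a list of its own where there are three numbers: the turn, a rotation vector about the tool's x, y, z in degrees, then the shift along the tool's x, y, z in cm, then the closure in counts, from 0 (fully open) to 255 (shut). A call has exactly 8 rows; each row is the pose to reach, as a shift and turn from the pose commanded when the call began, along the tool's axes at that moment; what a row does not reach only later rows make up. A row lasts 1/8 s, in which the tool goes at most 62.5 mm and 10.7 degrees, less where a joint would pass 70% of its speed; a pose out of reach is approached as far as the arm can. A call with a gripper value outside its range is refused whole. The fingers move at their own pace and stop on an object; "force" is the grip in N (left out, the last holds). Time passes only in rows, so rows that repeat a pose let the fingers close, or fill a call up. It gives the time, the measured TCP pose, the force, the opening and the grip force at its end, in the units of the state.
- env.get_state(): the state, without advancing time (a new reading comes with each control period).
- env.read_camera(name): name is "side" or "top" or "wrist"; returns (picture, depth): 420x560x3 uint8, red, green, blue; 420x560 float32, m along the optical axis (not along the pixel's ray), 0 where there is no reading.
- env.get_calibration(name): a dict with "fx", "fy", "cx", "cy" (pixels), "origin" and "orientation" of the camera in the world. Camera axes: x right, y up, looking along -z (the intrinsics and any distortion apply to the point x, -y, -z); pixel columns grow to the right and rows downward; lengths in m; the calibration is good to about 2 mm. The wrist camera is an equidistant fisheye: a pixel r from the principal point sees the ray r / f radians off the axis. A picture is of the moment at which its call begins: read the wrist's pose just before it. get_calibration takes no time and is no camera call; for the wrist camera it gives the pose at the moment of the call.
- env.hand_in(): hands the job in; it is judged then, once.
The state is a dict: "clock": time; "joint_pos": joint angles; "qvel": joint speeds; "tau": joint torques, N m; "tcp_pos": TCP position; "orientation": TCP orientation; "wrist_force": force on the tool from outside, world axes, zero at the start; "ft_torque": the same for the moment, N m; "finger_gap": finger opening in m; "grip_force": force on a finger pad.
Only numpy, scipy, OpenCV 4.12 (cv2) and the standard library are available. Lean on these libraries where they do the work, as an engineer would, in place of code of your own. Each camera call takes 0.05 s, during which the arm holds its last target. There are 200 camera calls.

## Working session

There is one attempt and no reset: what is moved stays moved. The work goes in short steps, Python scripts to look and compute and a tool call to move; the robot and the scene stay as the last step left them, time stands still between calls to the robot, and variables do not carry over. Pictures are saved under pics/ and viewed, at most 10 in all, crops included, and the job is handed in when it is done.

Besides the shell and the picture viewer there is one more tool, called as name([rows], argument=value, ...), one row to a line, values as JSON. carry_out: Moves the arm, as the interface text tells. Its arguments: {"type":"object","properties":{"steps":{"type":"array","items":{"type":"array"}},"force":{"type":"number"}},"required":["steps"]}

```bash
mkdir -p pics; ls
python3 - <<'E'
from workcell import env
import cv2,numpy as np
for n in("side","top"):
    p,d=env.read_camera(n); cv2.imwrite(f"pics/{n}0.png",p[:,:,::-1]); np.save(f"pics/{n}0.npy",d)
    print(n,env.get_calibration(n))
print(env.get_state(),env.hold_point_z)
E
```

```text
pics
side {'fx': 481.28425492661006, 'fy': 481.28425492661006, 'cx': 278.8798071770904, 'cy': 208.47539888138635, 'origin': array([0.42921774, 0.77634437, 1.03145503]), 'orientation': array([-0.15920685, -0.04058251,  0.24229897,  0.95618902])}
top {'fx': 445.5922841626957, 'fy': 445.5922841626957, 'cx': 279.4733810910707, 'cy': 202.91626067862848, 'origin': array([0.48557886, 0.3132055 , 0.997584  ]), 'orientation': array([-0.70300028, -0.05628511,  0.03575207,  0.70805677])}
{'clock': 0.1, 'joint_pos': array([-1.24560550e+00,  3.13954874e-01,  4.50801054e-02,  1.30360545e+00,
       -3.37025603e-06,  1.43119919e+00]), 'qvel': array([-0.00085102, -0.00170727,  0.00283768, -0.0002278 , -0.0014212 ,
        0.00048604]), 'tau': array([ 1.82174281e-03, -4.81729174e+01,  2.99241990e+01,  1.28506799e-02,
       -1.58826138e-04, -1.47849136e-05]), 'tcp_pos': array([ 0.25757645, -0.51356231,  0.23047612]), 'orientation': array([-8.38167369e-04,  9.73117487e-01,  2.30307726e-01, -7.96957262e-05]), 'wrist_force': array([ 0.43360919, -0.61308913, -0.56359128]), 'ft_torque': array([ 0.04856021, -0.00760163, -0.04123981]), 'grip_force': 0.0, 'finger_gap': 0.0855130840586113} 0.0187
```

View pics/top0.png

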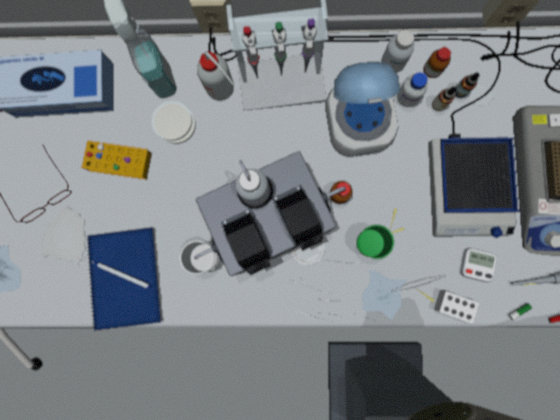

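View pics/side0.png

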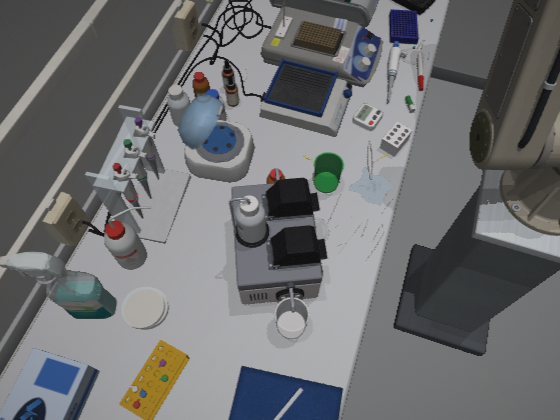

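The top view shows the pump at about (265,212). The white beaker is under the left spout at (199,257), and the red-capped bottle is under the right spout at (340,190). So it's the left guard, at (245,240). Next I'll fit the pump pose from depth.

```bash
cat > h.py <<'E'
import numpy as np,cv2
from workcell import env
from scipy.spatial.transform import Rotation as R
def rot(q): return R.from_quat([q[1],q[2],q[3],q[0]])
def cloud(n,d):
    c=env.get_calibration(n); v,u=np.mgrid[:d.shape[0],:d.shape[1]]
    P=np.stack([(u-c['cx'])/c['fx']*d,-(v-c['cy'])/c['fy']*d,-d],-1)
    return P@rot(c['orientation']).as_matrix().T+c['origin']
def proj(n,X):
    c=env.get_calibration(n); p=(np.atleast_2d(X)-c['origin'])@rot(c['orientation']).as_matrix()
    return np.stack([c['cx']-c['fx']*p[:,0]/p[:,2],c['cy']+c['fy']*p[:,1]/p[:,2]],-1)
E
python3 - <<'E'
from h import *
box={'top':(190,345,150,280),'side':(228,325,175,305)}
for n in box:
    d=np.load(f"pics/{n}0.npy");P=cloud(n,d);a,b,c,e=box[n]
    Q=P[c:e,a:b].reshape(-1,3); z=Q[:,2]
    print(n,np.histogram(z,bins=np.arange(-.01,.3,.01)))
    m=(abs(z-.130)<.006); S=Q[m]; print(m.sum(),np.median(S[:,2]))
    r=cv2.minAreaRect(S[:,:2].astype(np.float32)*1000);print(r,cv2.boxPoints(r))
    m=(z>.18)&(z<.205); S=Q[m]
    im=cv2.imread(f"pics/{n}0.png")[c:e,a:b]; cv2.imwrite(f"pics/{n}c.png",cv2.resize(im,None,fx=4.5,fy=4.5,interpolation=2))
E
```

```text
top (array([5022, 3633,   60,   56,   60,   48,   76,  126,   73,  262,   17,
         14,  150, 3408, 2982,  157,  250,  250,  269,  701, 1598,   39,
        137,  259,   24,   51,  283,   15,   50,    0]), array([-0.01,  0.  ,  0.01,  0.02,  0.03,  0.04,  0.05,  0.06,  0.07,
        0.08,  0.09,  0.1 ,  0.11,  0.12,  0.13,  0.14,  0.15,  0.16,
        0.17,  0.18,  0.19,  0.2 ,  0.21,  0.22,  0.23,  0.24,  0.25,
        0.26,  0.27,  0.28,  0.29]))
6069 0.1297778739886798
((575.3978881835938, 365.7834777832031), (184.21786499023438, 244.55215454101562), 24.70880889892578) [[440.60983 438.36227]
 [542.83435 216.20036]
 [710.1859  293.20468]
 [607.9614  515.3666 ]]
side (array([ 951, 1147,  118,  127,  116,  121,  139,  204,  219,  294,  180,
         71,  205, 1638, 2634,  334,  397,  404,  405,  594, 1398,   78,
        144,  229,   47,   72,  232,   18,   43,    0]), array([-0.01,  0.  ,  0.01,  0.02,  0.03,  0.04,  0.05,  0.06,  0.07,
        0.08,  0.09,  0.1 ,  0.11,  0.12,  0.13,  0.14,  0.15,  0.16,
        0.17,  0.18,  0.19,  0.2 ,  0.21,  0.22,  0.23,  0.24,  0.25,
        0.26,  0.27,  0.28,  0.29]))
3867 0.13050653640496312
((574.8060913085938, 362.5425109863281), (184.08538818359375, 248.01048278808594), 24.6617431640625) [[439.41638 436.83112]
 [542.90137 211.4424 ]
 [710.1958  288.2539 ]
 [606.7108  513.64264]]
```

View pics/topc.png

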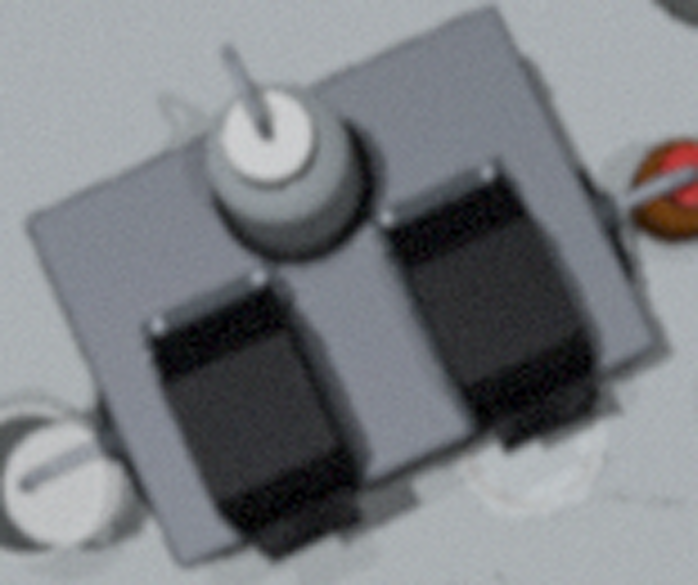

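The crop shows the open beaker, with a light interior, under the left spout at (60,490). The capped bottle is on the right. The panel corners are at (185,565), (30,220), (490,5) and (665,350). I'll fit the known rectangle to them.

```bash
cat >> h.py <<'E'
def unproj(n,uv,z):
    c=env.get_calibration(n);uv=np.atleast_2d(uv).astype(float)
    r=np.stack([(uv[:,0]-c['cx'])/c['fx'],-(uv[:,1]-c['cy'])/c['fy'],-np.ones(len(uv))],-1)@rot(c['orientation']).as_matrix().T
    return c['origin']+r*((z-c['origin'][2])/r[:,2])[:,None]
E
python3 - <<'E'
from h import *
uv=np.array([[185,565],[30,220],[490,5],[665,350]])/4.5+[190,150]-.4
W=unproj('top',uv,.13)[:,:2]; print(W,[np.linalg.norm(W[i]-W[i-1]) for i in range(4)])
M=np.array([[-.085,.115],[.085,.115],[.085,-.115],[-.085,-.115]])
a=np.sum((M@np.array([[1],[1j]]))[:,0].conj()*((W-W.mean(0))@np.array([1,1j]))); th=np.angle(a)
print('center',W.mean(0),'yaw deg',np.degrees(th))
# hood top points from depth, in pump frame
c,s=np.cos(th),np.sin(th);Rz=np.array([[c,-s],[s,c]])
for n in('top','side'):
    P=cloud(n,np.load(f'pics/{n}0.npy')).reshape(-1,3)
    q=(P[:,:2]-W.mean(0))@Rz
    for y0 in(.055,-.055):
        m=(abs(P[:,2]-.196)<.006)&(abs(q[:,1]-y0)<.04)&(q[:,0]<.02)&(q[:,0]>-.12)
        print(n,y0,m.sum(),np.percentile(q[m],[2,50,98],axis=0).round(4).tolist(),np.median(P[m,2]))
    m=(q[:,1]<.25)&(q[:,1]>.12)&(abs(q[:,0])<.1)&(P[:,2]>.03); print('leftobj',np.percentile(P[m],[2,50,98],axis=0).round(3).tolist())
E
```

```text
[[0.45961408 0.43303794]
 [0.60968444 0.50276682]
 [0.70391598 0.29970553]
 [0.55039438 0.22585649]] [np.float64(0.22619729575760364), np.float64(0.16547878089598858), np.float64(0.22386037772355583), np.float64(0.17036009589508558)]
center [0.58090222 0.3653417 ] yaw deg 24.64291880219497
top 0.055 781 [[-0.0666, 0.0288], [-0.0406, 0.0553], [-0.0152, 0.0826]] 0.1917048672262226
top -0.055 793 [[-0.0668, -0.0807], [-0.0408, -0.0539], [-0.0153, -0.0272]] 0.191665427499089
leftobj [[0.463, 0.464, 0.033], [0.5, 0.518, 0.08], [0.53, 0.544, 0.122]]
side 0.055 709 [[-0.0682, 0.0276], [-0.0422, 0.055], [-0.0166, 0.0825]] 0.1922644949705623
side -0.055 618 [[-0.0687, -0.0825], [-0.0421, -0.0541], [-0.0163, -0.0275]] 0.1922589268723019
leftobj [[0.463, 0.46, 0.031], [0.501, 0.487, 0.076], [0.533, 0.542, 0.121]]
```

The fit is consistent: hood centres at y≈±55 and hood tops at z≈192. I'll keep the gripper shut, tilted 55° below horizontal, heading along pump x. The fingertip's upper corner goes under the tab, carries it up, and then pushes the bat. First I'll compute the moves.

```bash
cat >> h.py <<'E'
O=np.array([.581,.365]);TH=np.radians(24.65)
ex=np.array([np.cos(TH),np.sin(TH),0]);ey=np.array([-np.sin(TH),np.cos(TH),0]);ez=np.array([0,0,1.])
def pose(f,u,tilt=55,y=55,t=11):
    "tip's upper corner f before hinge, u over it (mm) -> TCP, R"
    b=np.radians(tilt); z=ex*np.cos(b)-ez*np.sin(b); n=ex*np.sin(b)+ez*np.cos(b)
    p=np.r_[O,.138]+ex*(.005-f/1e3)+ey*y/1e3+ez*u/1e3-n*t/1e3
    return p,R.from_matrix(np.stack([-n,ey,z],1))
def rel(p,r,p0,r0):
    return (r0.inv()*r).as_rotvec(degrees=True).round(1).tolist(),(r0.inv().apply(np.array(p)-p0)*100).round(2).tolist()
def now():
    s=env.get_state(); return s['tcp_pos'],rot(s['orientation'])
E
python3 - <<'E'
from h import *
p0,r0=now(); yaw=lambda a:R.from_euler('z',a,degrees=True)*r0
A=(np.array([.42,-.10,.33]),yaw(80)); B=(np.array([.42,.22,.33]),yaw(155)); C=pose(160,10)
print(rel(*A,p0,r0)); print(rel(*B,*A)); print(rel(*C,*B),C[0],C[1].as_matrix().round(2))
E
```

```text
([0.0, -0.1, -80.0], [33.06, -29.71, -9.9])
([0.0, -0.1, -75.0], [30.66, 9.16, -0.01])
([-7.1, -34.6, -22.3], [0.74, 12.72, 18.81]) [0.40899614 0.34658338 0.14169066] [[-0.74 -0.42  0.52]
 [-0.34  0.91  0.24]
 [-0.57  0.   -0.82]]
```

carry_out([
  [[0, 0, -10], [4, -3.7, -3], 255],
  [[0, 0, -20], [8, -7.4, -6], 255],
  [[0, 0, -30], [12.4, -11.1, -9.9], 255],
  [[0, 0, -40], [16.5, -14.8, -9.9], 255],
  [[0, 0, -50], [20.7, -18.5, -9.9], 255],
  [[0, 0, -60], [24.8, -22.3, -9.9], 255],
  [[0, 0, -70], [29, -26, -9.9], 255],
  [[0, 0, -80], [33, -29.7, -9.9], 255],
], force=40)

```text
clock: 1.1
tcp_pos: [0.4198, -0.0988, 0.3301]
orientation: [-0.0, 0.595, 0.804, -0.0]
wrist_force: [0.8, -0.3, 0.4]
finger_gap: -0.0002
grip_force: 0.0
```

carry_out([
  [[0, 0, -10], [3.8, 1.1, 0], 255],
  [[0, 0, -20], [7.7, 2.3, 0], 255],
  [[0, 0, -30], [11.5, 3.4, 0], 255],
  [[0, 0, -40], [15.3, 4.6, 0], 255],
  [[0, 0, -50], [19.2, 5.7, 0], 255],
  [[0, 0, -60], [23, 6.9, 0], 255],
  [[0, 0, -70], [26.8, 8, 0], 255],
  [[0, 0, -75], [30.7, 9.2, 0], 255],
])

```text
clock: 2.1
tcp_pos: [0.4195, 0.2211, 0.33]
orientation: [-0.0, -0.016, 1.0, -0.0]
wrist_force: [0.9, -0.1, 0.2]
finger_gap: 0.0003
grip_force: 0.0
```

Run:
```python
from h import *
p,r=now(); s=env.get_state(); print(s['clock'],p,r.as_matrix().round(2),s['joint_pos'].round(2),s['finger_gap'],s['wrist_force'])
print(rel(*pose(160,-20),p,r))
```

```text
2.1 [0.41951444 0.22111943 0.32995176] [[-1.   -0.03 -0.  ]
 [-0.03  1.   -0.  ]
 [ 0.   -0.   -1.  ]] [ 0.32  0.11  0.02  1.49 -0.    0.28] 0.000275716937502933 [ 0.88636186 -0.1313645   0.23417436]
([-7.0, -34.6, -22.1], [0.64, 12.58, 21.82])
```

carry_out([
  [[-0.9, -4.3, -2.8], [0.1, 1.6, 2.7], 255],
  [[-1.8, -8.7, -5.5], [0.2, 3.1, 5.5], 255],
  [[-2.6, -13, -8.3], [0.2, 4.7, 8.2], 255],
  [[-3.5, -17.3, -11], [0.3, 6.3, 10.9], 255],
  [[-4.4, -21.6, -13.8], [0.4, 7.9, 13.6], 255],
  [[-5.3, -26, -16.6], [0.5, 9.4, 16.4], 255],
  [[-6.1, -30.3, -19.3], [0.6, 11, 19.1], 255],
  [[-7, -34.6, -22.1], [0.6, 12.6, 21.8], 255],
])

```text
clock: 3.1
tcp_pos: [0.4097, 0.3459, 0.1117]
orientation: [0.296, -0.203, 0.931, 0.064]
wrist_force: [0.2, 0.2, -1.1]
finger_gap: -0.0
grip_force: 0.0
```

```bash
cat >> h.py <<'E'
def corner(t=11,tilt=55):
    p,r=now(); q=p-np.r_[O,.138]+r.apply([-t/1e3,0,0]); return (5-q@ex*1e3).round(1),(q[2]*1e3).round(1),(q@ey*1e3).round(1)
def shots(tag):
    ims=[]
    for n,(a,b,c,e) in {'top':(170,330,170,310),'side':(210,370,200,340)}.items():
        p,_=env.read_camera(n); ims.append(cv2.resize(p[c:e,a:b,::-1],None,fx=2.5,fy=2.5,interpolation=2))
    w,_=env.read_camera('wrist')
    cv2.imwrite(f'pics/{tag}.png',np.hstack(ims)); cv2.imwrite(f'pics/{tag}w.png',w[:,:,::-1])
E
python3 - <<'E'
from h import *
print(corner(),env.get_state()['joint_pos'].round(2),now()[1].as_matrix().round(3))
print(rel(*pose(95,-26),*now()))
shots('a'); print(env.get_calibration('wrist'))
p,r=now(); print(proj('side',p),proj('top',p))
E
```

```text
(np.float64(159.7), np.float64(-20.0), np.float64(54.1)) [ 0.61 -0.04 -0.92  0.09 -0.1   0.15] [[-0.743 -0.416  0.525]
 [-0.34   0.91   0.24 ]
 [-0.577 -0.    -0.817]]
([-0.1, 0.2, -0.1], [-4.94, 0.1, 4.22])
{'fx': 325.19226210127806, 'fy': 325.19226210127806, 'cx': 284.71790032953317, 'cy': 206.88710618685917, 'origin': array([0.28271646, 0.28632123, 0.18797004]), 'orientation': array([ 0.48950572, -0.23003915, -0.35651843,  0.76181412])}
[[356.38366329 249.76051438]] [[277.34254696 301.78367993]]
```

View pics/a.png

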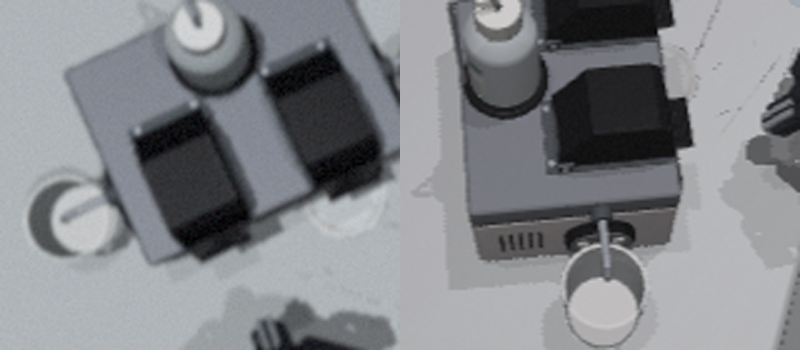

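View pics/aw.png

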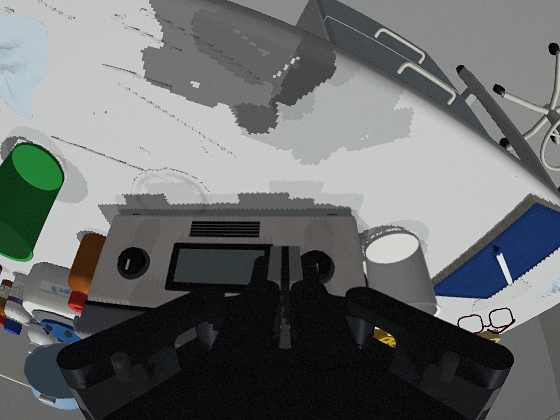

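The tip sits where expected: top pixel ≈(276,302) against a projected (277,302). The beaker is at the left and clear of the gripper. Next I'll move in under the tab.

carry_out([
  [[0, 0, 0], [-1, 0, 0.8], 255],
  [[0, 0, 0], [-2, 0.1, 1.7], 255],
  [[0, 0, 0], [-3, 0.1, 2.6], 255],
  [[0, 0, 0], [-3.6, 0.1, 3.1], 255],
  [[0, 0, 0], [-4.2, 0.1, 3.6], 255],
  [[0, 0, 0], [-4.6, 0.1, 3.9], 255],
  [[0, 0, 0], [-4.9, 0.1, 4.2], 255],
  [[0, 0, 0], [-4.9, 0.1, 4.2], 255],
])

```text
clock: 4.25
tcp_pos: [0.4685, 0.3732, 0.106]
orientation: [0.294, -0.202, 0.932, 0.064]
wrist_force: [-0.7, 0.1, -0.5]
finger_gap: -0.0002
grip_force: 0.0
```

Run:
```python
from h import *
print(corner(),env.get_state()['wrist_force'])
for c in((94,-8),(90,12),(86,26),(82,38)): print(rel(*pose(*c),*now()))
shots('b')
X=np.r_[O,0]+ex*-.099+ez*.1345
print([((proj(n,X+ey*y)-o)*2.5).round() for n,o in(('top',[170,170]),('side',[210,200])) for y in(.033,.077)])
```

```text
(np.float64(94.9), np.float64(-25.7), np.float64(54.3)) [-0.73069291  0.10339436 -0.49116511]
([-0.1, 0.1, -0.2], [-1.09, 0.06, -1.4])
([-0.1, 0.1, -0.2], [-2.56, 0.06, -2.81])
([-0.1, 0.1, -0.2], [-3.69, 0.07, -3.72])
([-0.1, 0.1, -0.2], [-4.71, 0.07, -4.48])
[array([[254., 239.]]), array([[202., 264.]]), array([[284.,  97.]]), array([[292., 146.]])]
```

View pics/b.png

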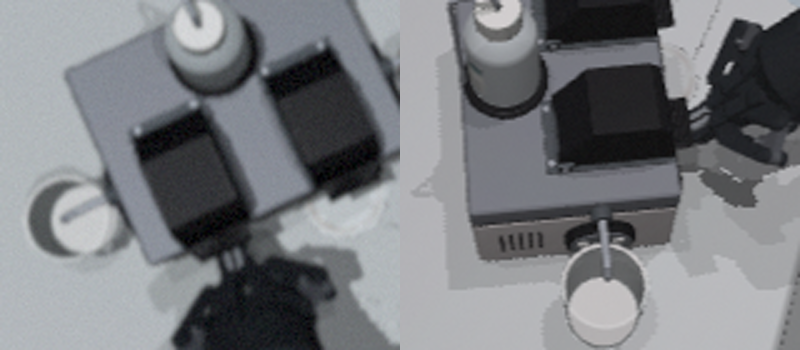

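The fingertips are under the tab, at top (232,250), and the projected tab edge matches the image. Next I'll lift along the arc.

carry_out([
  [[0, 0, 0], [-0.5, 0, -0.7], 255],
  [[0, 0, 0], [-1.1, 0, -1.4], 255],
  [[0, 0, 0], [-1.8, 0, -2.1], 255],
  [[0, 0, 0], [-2.6, 0.1, -2.8], 255],
  [[0, 0, 0], [-3.1, 0.1, -3.3], 255],
  [[0, 0, 0], [-3.7, 0.1, -3.7], 255],
  [[0, 0, 0], [-4.2, 0.1, -4.1], 255],
  [[0, 0, 0], [-4.7, 0.1, -4.5], 255],
])

```text
clock: 5.4
tcp_pos: [0.4797, 0.3793, 0.1707]
orientation: [0.295, -0.202, 0.932, 0.064]
wrist_force: [-0.9, 0.7, -1.3]
finger_gap: 0.0003
grip_force: 0.8
```

Run:
```python
from h import *
print(corner(),env.get_state()['wrist_force'])
for c in((82,42),(74,43),(64,43),(52,43)): print(rel(*pose(*c),*now()))
shots('c')
```

```text
(np.float64(82.1), np.float64(39.0), np.float64(55.2)) [-0.94215232  0.70685068 -1.25823981]
([-0.1, 0.1, -0.2], [-0.18, -0.03, -0.24])
([-0.1, 0.1, -0.2], [-0.89, -0.02, 0.14])
([-0.1, 0.1, -0.2], [-1.71, -0.02, 0.71])
([-0.1, 0.1, -0.2], [-2.69, -0.02, 1.4])
```

View pics/c.png

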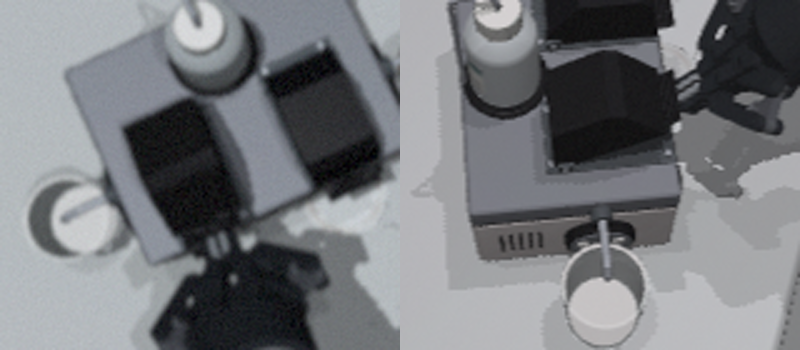

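The hood is up (side view ≈(600,100), raised to about 0.5 rad) and resting on the fingers. Next I'll push the bat slowly.

carry_out([
  [[0, 0, 0], [-0.2, 0, -0.2], 255],
  [[0, 0, 0], [-0.4, 0, -0.1], 255],
  [[0, 0, 0], [-0.7, 0, 0], 255],
  [[0, 0, 0], [-0.9, 0, 0.1], 255],
  [[0, 0, 0], [-1.1, 0, 0.3], 255],
  [[0, 0, 0], [-1.3, 0, 0.4], 255],
  [[0, 0, 0], [-1.5, 0, 0.6], 255],
  [[0, 0, 0], [-1.7, 0, 0.7], 255],
])

```text
clock: 6.55
tcp_pos: [0.4961, 0.387, 0.175]
orientation: [0.295, -0.202, 0.932, 0.064]
wrist_force: [-7.2, -2.9, 5.1]
finger_gap: -0.0002
grip_force: 4.2
```

Run:
```python
from h import *
print(corner(),env.get_state()['wrist_force']@ex)
for c in((60,43),(56,43),(52,43),(48,43)): print(rel(*pose(*c),*now()))
```

```text
(np.float64(64.0), np.float64(43.3), np.float64(55.4)) -7.775097701881844
([-0.1, 0.2, -0.2], [-0.31, -0.04, 0.26])
([-0.1, 0.2, -0.2], [-0.63, -0.04, 0.49])
([-0.1, 0.2, -0.2], [-0.96, -0.04, 0.72])
([-0.1, 0.2, -0.2], [-1.29, -0.04, 0.95])
```

carry_out([
  [[0, 0, 0], [-0.1, 0, 0.1], 255],
  [[0, 0, 0], [-0.2, 0, 0.2], 255],
  [[0, 0, 0], [-0.3, 0, 0.25], 255],
  [[0, 0, 0], [-0.4, 0, 0.3], 255],
  [[0, 0, 0], [-0.5, 0, 0.4], 255],
  [[0, 0, 0], [-0.6, 0, 0.5], 255],
  [[0, 0, 0], [-0.6, 0, 0.5], 255],
  [[0, 0, 0], [-0.6, 0, 0.5], 255],
])

```text
clock: 7.55
tcp_pos: [0.503, 0.3899, 0.1731]
orientation: [0.294, -0.202, 0.932, 0.064]
wrist_force: [-0.4, -0.6, -2.0]
finger_gap: -0.0001
grip_force: 0.8
```

Run:
```python
from h import *
print(corner(),env.get_state()['wrist_force']@ex)
for c in((52,43),(50,43),(48,43)): print(rel(*pose(*c),*now()))
w,_=env.read_camera('wrist'); 
a,_=env.read_camera('side'); 
A=cv2.resize(a[200:290,240:360,::-1],None,fx=4,fy=4,interpolation=2)
cv2.imwrite('pics/d.png',A)
```

```text
(np.float64(56.5), np.float64(41.4), np.float64(55.1)) -0.6637762739527335
([-0.1, 0.1, -0.2], [-0.46, -0.01, 0.13])
([-0.1, 0.1, -0.2], [-0.62, -0.01, 0.24])
([-0.1, 0.1, -0.2], [-0.79, -0.01, 0.36])
```

View pics/d.png

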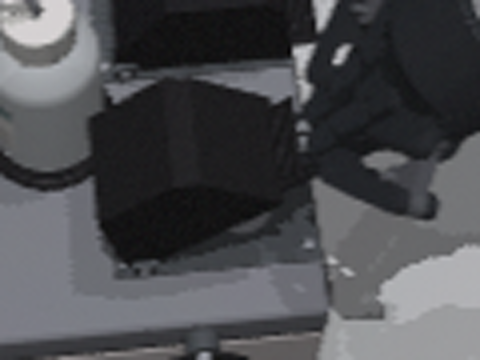

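The force rose to about 8 N, then fell away to just the cover's load, so the toggle has snapped over. I'll go a few millimetres further, still short of its stop, to confirm there's no resistance.

carry_out([
  [[0, 0, 0], [-0.1, 0, 0], 255],
  [[0, 0, 0], [-0.2, 0, 0], 255],
  [[0, 0, 0], [-0.3, 0, 0.1], 255],
  [[0, 0, 0], [-0.4, 0, 0.1], 255],
  [[0, 0, 0], [-0.5, 0, 0.2], 255],
  [[0, 0, 0], [-0.6, 0, 0.2], 255],
  [[0, 0, 0], [-0.6, 0, 0.2], 255],
  [[0, 0, 0], [-0.6, 0, 0.2], 255],
])

```text
clock: 8.65
tcp_pos: [0.5084, 0.3924, 0.1751]
orientation: [0.294, -0.202, 0.932, 0.064]
wrist_force: [-2.6, -0.9, -0.0]
finger_gap: -0.0002
grip_force: 0.9
```

carry_out([
  [[0, 0, 0], [0.1, 0, -0.3], 255],
  [[0, 0, 0], [0.2, 0, -0.7], 255],
  [[0, 0, 0], [0.3, 0, -1], 255],
  [[0, 0, 0], [0.3, 0, -1.4], 255],
  [[0, 0, 0], [0.3, 0, -1.7], 255],
  [[0, 0, 0], [0.3, 0, -2], 255],
  [[0, 0, 0], [0.3, 0, -2], 255],
  [[0, 0, 0], [0.3, 0, -2], 255],
])

```text
clock: 9.65
tcp_pos: [0.4956, 0.3867, 0.1899]
orientation: [0.295, -0.202, 0.932, 0.064]
wrist_force: [-2.6, -1.5, 0.1]
finger_gap: 0.0001
grip_force: 1.0
```

Run:
```python
from h import *
print(corner(),env.get_state()['wrist_force'])
w,_=env.read_camera('wrist')
w=cv2.convertScaleAbs(cv2.resize(w[200:340,180:400,::-1],None,fx=3.5,fy=3.5,interpolation=2),alpha=1.8,beta=20)
cv2.imwrite('pics/e.png',w)
```

```text
(np.float64(64.5), np.float64(58.2), np.float64(55.3)) [-2.60049773 -1.47135957  0.14339598]
```

View pics/e.png

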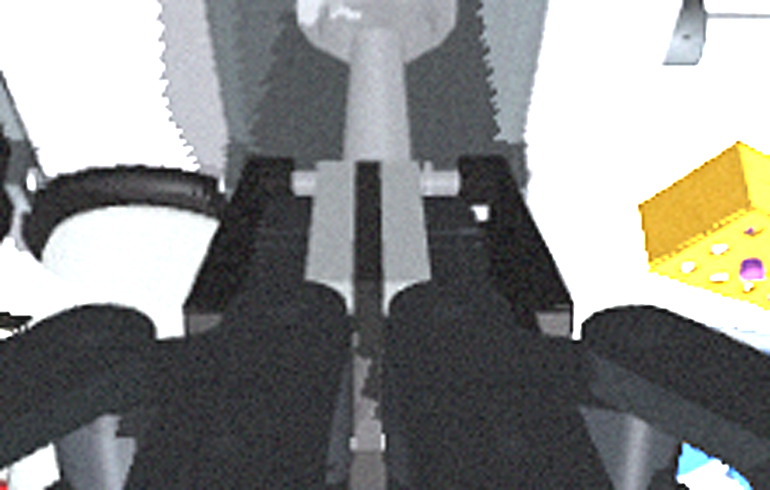

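The wrist view looks under the open hood. The bat's base is at (375,10), and its shaft runs to about (375,160), behind the fingertips. I'll compare its width and edges against the on and off models.

Run:
```python
from h import *
c=env.get_calibration('wrist');Rm=rot(c['orientation']).as_matrix()
def fp(X):
    p=(X-c['origin'])@Rm; v=np.array([p[0],-p[1],-p[2]]); r=np.hypot(v[0],v[1]);a=np.arctan2(r,v[2])
    uv=np.array([c['cx'],c['cy']])+c['fx']*a*v[:2]/r
    return ((uv-[180,200])*3.5).round()
for nm,l in(('off',-.3),('on',.3)):
    for h in(.0,.02,.03,.04,.058):
        P=np.r_[O,.13]+ex*(-.047+h*np.sin(l))+ez*h*np.cos(l)+ey*.055
        print(nm,h,fp(P-ey*.006),fp(P+ey*.006))
p,r=now(); print('tcp',fp(p))
```

```text
off 0.0 [338.  -6.] [403.  -6.]
off 0.02 [335.  56.] [406.  56.]
off 0.03 [334.  91.] [408.  91.]
off 0.04 [332. 129.] [409. 129.]
off 0.058 [329. 207.] [413. 207.]
on 0.0 [338.  -6.] [403.  -6.]
on 0.02 [337.  96.] [404.  96.]
on 0.03 [337. 150.] [405. 150.]
on 0.04 [336. 205.] [405. 205.]
on 0.058 [336. 308.] [406. 308.]
tcp [373. 219.]
```

The measured widths (about 10 mm near the base, 12.2 mm at row 155) match "on" and not "off". I'll retreat and let the cover drop.

carry_out([
  [[0, 0, 0], [0.3, 0, -0.7], 255],
  [[0, 0, 0], [0.7, 0, -1.8], 255],
  [[0, 0, 0], [1.4, 0, -3.5], 255],
  [[0, 0, 0], [2, 0, -5.5], 255],
  [[0, 0, 0], [2.5, 0, -7.5], 255],
  [[0, 0, 0], [3, 0, -9.5], 255],
  [[0, 0, 0], [3.2, 0, -11], 255],
  [[0, 0, 0], [3.2, 0, -11], 255],
])

```text
clock: 10.7
tcp_pos: [0.4146, 0.35, 0.2636]
orientation: [0.296, -0.202, 0.931, 0.065]
wrist_force: [-0.9, 0.1, 0.3]
finger_gap: 0.0002
grip_force: 0.0
```

Run:
```python
from h import *
s=env.get_state();print(s['clock'],s['tcp_pos'],s['wrist_force'])
shots('f')
d0=np.load('pics/side0.npy'); _,d=env.read_camera('side')
for b in((270,330,220,270),(270,310,290,340)):
    print(np.nanmedian(abs(d-d0)[b[2]:b[3],b[0]:b[1]]))
```

```text
10.7 [0.41455357 0.35002619 0.26355295] [-0.9461085   0.12866368  0.28324804]
0.0017062426
0.0017613769
```

View pics/f.png

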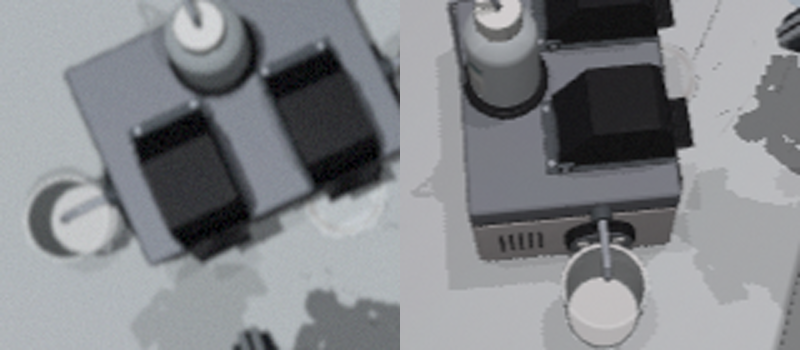

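The left cover is fully shut again, the same as in the first picture. The beaker hasn't moved and the arm is clear of everything.

```bash
python3 -c "
from workcell import env
print(env.hand_in())"
```

```text
the job is handed in; nothing more can be done
None
```

The left channel, over the open beaker, is primed: its toggle snapped to on and its cover is shut again; I left the right channel, beaker and bottle alone, and handed the job in at about 11 s.

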